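# Lock the bench mixer's shaft with its slotted disc and bar

## Task

Lock the mixer drive for moving: push on a red peg with the fingertips to turn the blue slotted disc until its slot lines up with the dark steel locking bar, then push the bar by its yellow plate straight through the disc, fully home, until the plate meets the guide block. Only push: do not lift the bar, and leave the vials, the bottle and the other things around it where they stand.

Things in the scene. Friction and masses are not known exactly. Their poses are not given: they have to be found in the camera images.
- lock: The mixer drive unit, fixed on the worktop: grey base plate 325 x 90 mm (its x = -240 to +85 mm), white round motor housing under the disc, aluminium track, guide block and keeper. Origin on the worktop under the disc's axis; its +x is the level direction in which the bar is pushed (from track to keeper), +y to the left of that, +z up.
- guide (a point): Top centre of the aluminium guide block, which roofs the bar before the disc: lock x = -93 to -49 mm, 36 mm wide, top 56 mm above the worktop. Behind it, to x = -236 mm, runs the open track: channel 18 mm wide, its low walls 43 mm high, 34 mm over all.
- keeper (a point): Top centre of the aluminium keeper block beyond the disc, with the hole that takes the nose: lock x = 49 to 72 mm, 43 mm wide, top 57 mm above the worktop; hole 22 mm wide.
- disc_center (a point): Centre of the disc's top face, on its upright axis, 52 mm above the worktop; axes as lock.
- disc_slot (a point): The same point, but turning with the blue disc: x runs along the slot, y along the line through both red pegs. The disc is 90 mm across, its top 52 mm above the worktop; the slot is 20 mm wide, open at the top and both ends, crosses the whole disc through its centre, floor 36 mm up.
- disc (a joint): Disc angle (rad), growing anticlockwise from above. 0: the slot lies along the bar; 3.14 does as well, as the slot goes right across. Starts between 0.5 and 2.64. Turns either way with slight friction (about 2 N at a peg) and stays where it is left. The bar's tapered nose enters when the slot is within about 0.15 of lined up, and then trues it up.
- peg_a (a point): One of the two red upright pegs on the disc, 12 mm thick, standing 34 mm above the disc's top (52 to 86 mm above the worktop), 32 mm from the axis, at the slot's left side (disc angle + 90 degrees from the lock's x axis). The point lies on the peg's axis, 74 mm above the worktop.
- peg_b (a point): The other, equal red peg, across the axis (disc angle - 90 degrees). Point likewise 74 mm above the worktop.
- bar: The loose dark steel locking bar with its yellow push plate; origin under the nose tip, at the height of the underside; x along the bar towards the nose.
- bar_nose (a point): Tip of the loose dark steel locking bar, which lies in the track with its nose in the guide block; 14 mm wide, 12 mm high, underside 37 mm above the worktop; the front 22 mm taper to 6 mm wide. Axes of the bar: +x from plate to nose. The nose starts at lock x = -0.053 to -0.065 and is at about +0.064, in the keeper, when fully home.
- bar_plate (a point): Centre of the rear face of the yellow push plate at the bar's tail (165 mm behind the nose tip): 36 mm wide, 42 mm high (45 to 87 mm above the worktop), 8 mm thick; the face looks along the bar's -x. It starts at lock x = -0.218 to -0.230 and is at -0.101 when home, where the plate's front is stopped by the guide block. Sliding takes 1 to 3 N.
- vial_orange: Small white vial with an orange top, 16 mm across, 38 mm high, standing near the disc, on the side of the base plate at the lock's +y. Not to be moved; origin under its centre.
- vial_black: Small white vial with a black cap, 17 mm across, 37 mm high, standing near the disc at the lock's -y side. Not to be moved; origin under its centre.
- dropper: White dropper bottle, 36 mm across, 74 mm high, standing beside the track at the lock's -y side. Not to be moved; origin under its centre.
- pad_pink: Pink note pad, 68 x 69 x 8 mm, lying on the worktop to the left. Not to be moved; origin under its centre.
- tape: Roll of beige tape lying flat, 100 mm across, 25 mm high, at the left. Not to be moved; origin under its centre.
- tips: Red box of pipette tips with its clear lid, 108 x 133 mm, 97 mm high, at the right. Not to be moved; origin under its centre.

How it is judged:
On the way, in this order (a step that is already met when the one before it is completed fails the run):
1. the disc is turned so that its slot lines up with the bar (angle between the x axis of disc_slot and the x axis of lock, either way round below 0.2 rad), for 0.2 s.
2. the bar is pushed through the slot into the keeper (x of bar_nose in the frame of lock above 0.057 m and angle between the x axis of disc_slot and the x axis of lock, either way round below 0.12 rad), for 0.2 s.
At the end, for the whole second after the job is handed in: The bar lies level through the disc's slot with its nose in the keeper, at most 7 mm short of fully home (nose at least 57 mm beyond the disc's axis, within 8 mm sideways), the slot within 0.12 rad of the bar's direction, and bar and disc at rest (all of step 2 and y of bar_nose in the frame of lock between -0.008 and 0.008 m and z of bar_nose in the frame of lock between 0.036 and 0.051 m and linear speed of bar below 0.02 m/s and velocity of joint disc between -0.1 and 0.1 rad/s); the robot touches nothing.
It fails at once if the bar is lifted or tipped (nose or plate raised more than 10 mm) (z of bar_nose in the frame of lock above 0.053 m or z of bar_plate in the frame of lock above 0.076 m).
It fails at once if a vial or the dropper bottle is moved more than 25 mm, lifted or knocked over (distance of any of vial_orange, vial_black, dropper from where it was at the start of the episode above 0.025 m or height (world z) of any of vial_orange, vial_black, dropper above 0.015 m or angle between any of vial_orange, vial_black, dropper's own z axis and vertical above 0.5 rad).
It fails at once if the note pad, tape roll or tip box is moved more than 25 mm or lifted (distance of any of pad_pink, tape, tips from where it was at the start of the episode above 0.025 m or height (world z) of any of pad_pink, tape, tips above 0.015 m).
It also fails if it takes over 53 s, if anything falls off the work surface, if the arm or the gripper's body presses on something with over 40 N, if the wrist force passes 120 N, or if a joint passes its speed limit or range.

## Robot

A 6-joint arm with a two-finger parallel gripper is mounted at the origin on a cart in front of the work surface, level with it; the furniture and walls round the work are solid. World frame = base frame: x ahead of the robot, y to its left, z up, the work surface at z = 0. Lengths are in m, angles in rad, forces in N, time in s.
With the tool pointing down it reaches from about 0.325 to 0.75 m from the base axis. Payload 7.6 kg.
Tool frame: the origin (TCP) lies at the very end of the fingers, on their centre line; the grasp point (between the pads) lies grasp_offset behind it (grasp_offset is the distance from the TCP to the grasp point, in m); y points along the fingers, x is the direction in which the jaws open and shut, and the axes are right-handed (so a half turn about y gives the same grasp; the last joint's range is limited). The gripper opens to 85 mm and grips with 20 to 120 N. Pads are 22 mm wide; open, the fingers measure 114 mm over their backs; the gripper's body (76 mm by 85 mm) begins 54 mm behind the grasp point. The pads swing forward as they close: fully open they stand 13 mm farther back than shut.
Start: joints at [1.211, 0.052, 1.401, -0, 1.689, -0.07], TCP at [0.15, 0.503, 0.231] pointing down, gripper open.
Joint ranges: [-2.9, 2.9], [-0.91, 2.17], [0.12, 2.37], [-1.06, 4.2], [0.26, 2.73], [-2.93, 2.93]. Speed limits (rad/s): [2.57, 2.57, 3.01, 3.14, 3.14, 3.14].

## Interface

Orientations are given as a 3x3 rotation matrix whose columns are the frame's x, y, z axes.
In Python, from rig import get_state, get_image, calibration, hand_in, look_for, silhouettes, landmark_of, grasp_offset gives the robot as it stands.
- The arm moves only by the tool send_rows, never from a script. Its argument "motion" is a list that holds one entry, the list of rows, each a list of 7 numbers: the turn, a rotation vector about the tool's x, y, z in units of 8 degrees (1.0 is 8 degrees), then the shift along the tool's x, y, z in units of 25 mm (1.0 is 25 mm), then the closure in counts, from 0 (fully open) to 255 (shut). A call has 1 to 10 rows; each row is the pose to reach, as a shift and turn from the pose commanded when the call began, along the tool's axes at that moment; what a row does not reach only later rows make up. A row lasts 1/10 s, in which the tool goes at most 50 mm and 8.59 degrees, less where a joint would pass 70% of its speed; a pose out of reach is approached as far as the arm can. A call with a gripper value outside its range is refused whole. The fingers move at their own pace and stop on an object; the grip force is fixed at half the most. Time passes only in rows, so rows that repeat a pose let the fingers close. It gives the time, the measured TCP pose, the force and the opening at its end, in the units of the state.
- get_state(): the state, without advancing time (a new reading comes with each control period).
- get_image(name): name is "scene" or "top" or "wrist"; returns the picture (420x560x3 uint8, blue, green, red); there is no depth.
- calibration(name): a dict with "fx", "fy", "cx", "cy" (pixels), "R" (3x3) and "t" (3): a world point X has camera coordinates R X + t; the wrist camera has in their place "hand_eye" (4x4, takes a point from camera to tool coordinates, whose origin is the TCP and whose axes are the tool frame's). Camera axes: x right, y down, z forward; pixel columns grow to the right and rows downward; lengths in m; the calibration is good to about 2 mm. A picture is of the moment at which its call begins: read the wrist's pose just before it. calibration takes no time and is no camera call.
- hand_in(): hands the job in, once; it reports no verdict.
Trained networks look in the newest picture that a camera, given by its name, has taken for a name from the list of things; names that differ only in an ending like _2 or _b are one class to them, and where a whole thing is asked for, a point or a joint stands for the part that bears it (a point fixed in the world has none). Each returns a list of dicts, best first, with "score" (0 to 1); they miss things now and then, are a little off and sometimes report something else, mostly with a low value. They report only what shows in the picture. A call takes as long as a camera call.
- look_for(camera, thing): "uv" ([column, row] in pixels, amid what is visible of it).
- silhouettes(camera, thing): "region" (420x560 bool, what is visible of it) and "uv" ([column, row] in pixels, amid what is visible of it).
- landmark_of(camera, thing): "uv" ([column, row] in pixels: a listed point, or the origin of a listed thing).
The state is a dict: "clock": time; "joint_pos": joint angles; "dq": joint speeds; "effort": joint torques, N m; "tool_pos": TCP position; "ee_rot": TCP orientation; "force": force on the tool from outside, world axes, zero at the start; "wrist_torque": the same for the moment, N m; "grip_width": opening from 0.0 (shut) to 1.0 (fully open).
Only numpy, scipy, OpenCV 4.12 (cv2) and the standard library are available. Lean on these libraries where they do the work, as an engineer would, in place of code of your own. Each camera call takes 0.05 s, during which the arm holds its last target. There are 200 camera calls.

## Working session

There is one attempt and no reset: what is moved stays moved. The work goes in short steps, Python scripts to look and compute and a tool call to move; the robot and the scene stay as the last step left them, time stands still between calls to the robot, and variables do not carry over. Pictures are saved under pics/ and viewed, about 8 in all and at most 12, crops included, and the job is handed in when it is done.

Besides the shell and the picture viewer there is one more tool, called after "Emit:" by a JSON object that holds its "method" and its "body". send_rows: Moves the arm, as the interface text tells. Its arguments: {"type":"object","properties":{"motion":{"type":"array"}},"required":["motion"]}

```bash
mkdir -p pics; cat > h.py <<'E'
import numpy as np, cv2
from rig import *
def ray(cam,uv):
    c=calibration(cam)
    d=np.array([(uv[0]-c["cx"])/c["fx"],(uv[1]-c["cy"])/c["fy"],1.])
    if "hand_eye" in c:
        s=get_state();H=np.array(c["hand_eye"]);R=np.array(s["ee_rot"])
        return R@H[:3,3]+np.array(s["tool_pos"]), R@H[:3,:3]@d
    R=np.array(c["R"]);t=np.array(c["t"])
    return -R.T@t, R.T@d
def at(cam,uv,z):
    o,d=ray(cam,uv); return o+d*(z-o[2])/d[2]
E
python3 - <<'E'
from h import *
s=get_state();print(s["clock"],np.round(s["tool_pos"],3),np.round(s["ee_rot"],2).tolist(),grasp_offset)
for c in("scene","top"):
    im=get_image(c);cv2.imwrite(f"pics/{c}0.png",im)
    o,_=ray(c,(280,210));print(c,o.round(2))
    for n,z in dict(guide=.056,keeper=.057,disc_center=.052,peg_a=.074,peg_b=.074,bar_plate=.066,bar_nose=.037,vial_orange=0,vial_black=0,dropper=0,lock=0,tips=0).items():
        for r in landmark_of(c,n)[:2]: print(n,round(r["score"],2),np.round(r["uv"]),at(c,r["uv"],z).round(3))
E
```

```text
0.0 [0.15  0.503 0.23 ] [[0.29, -0.0, -0.96], [0.96, -0.0, 0.29], [-0.0, -1.0, 0.0]] 0.0187
scene [ 0.12 -0.67  1.08]
guide 0.95 [263. 229.] [ 0.515 -0.014  0.056]
guide 0.36 [248. 209.] [0.517 0.063 0.056]
keeper 0.95 [246. 192.] [0.545 0.118 0.057]
keeper 0.36 [253. 208.] [0.532 0.059 0.057]
disc_center 0.61 [251. 209.] [0.526 0.062 0.052]
disc_center 0.47 [245. 212.] [0.507 0.061 0.052]
peg_a 0.94 [259. 196.] [0.558 0.071 0.074]
peg_a 0.66 [243. 212.] [0.494 0.047 0.074]
peg_b 0.94 [259. 196.] [0.558 0.071 0.074]
peg_b 0.66 [243. 212.] [0.494 0.047 0.074]
bar_plate 0.95 [286. 275.] [ 0.484 -0.168  0.066]
bar_nose 0.85 [262. 228.] [ 0.522 -0.     0.037]
vial_orange 0.5 [220. 221.] [0.451 0.107 0.   ]
vial_orange 0.39 [301. 239.] [ 0.604 -0.064  0.   ]
vial_black 0.43 [287. 212.] [0.625 0.035 0.   ]
vial_black 0.34 [257. 195.] [0.587 0.135 0.   ]
dropper 0.75 [300. 244.] [ 0.593 -0.074  0.   ]
lock 0.92 [252. 221.] [0.525 0.062 0.   ]
lock 0.67 [258. 195.] [0.591 0.131 0.   ]
tips 0.8 [377. 344.] [ 0.581 -0.407  0.   ]
tips 0.24 [250. 208.] [0.546 0.102 0.   ]
top [0.34 0.01 1.43]
guide 0.82 [282. 229.] [ 0.515 -0.009  0.056]
keeper 0.62 [241. 222.] [0.533 0.119 0.057]
keeper 0.57 [284. 228.] [ 0.516 -0.015  0.057]
disc_center 0.77 [261. 219.] [0.545 0.058 0.052]
peg_a 0.91 [255. 214.] [0.555 0.077 0.074]
peg_a 0.72 [265. 233.] [0.499 0.043 0.074]
peg_b 0.91 [255. 214.] [0.555 0.077 0.074]
peg_b 0.72 [265. 233.] [0.499 0.043 0.074]
bar_plate 0.8 [334. 238.] [ 0.489 -0.166  0.066]
bar_nose 0.82 [284. 225.] [ 0.528 -0.014  0.037]
vial_orange 0.51 [244. 252.] [0.444 0.112 0.   ]
vial_black 0.28 [254. 212.] [0.572 0.083 0.   ]
dropper 0.62 [300. 208.] [ 0.592 -0.064  0.   ]
lock 0.67 [263. 228.] [0.522 0.052 0.   ]
tips 0.71 [405. 214.] [ 0.582 -0.406  0.   ]
```

View pics/top0.png

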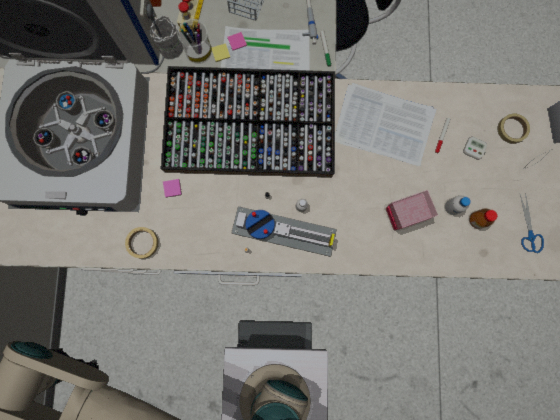

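View pics/scene0.png

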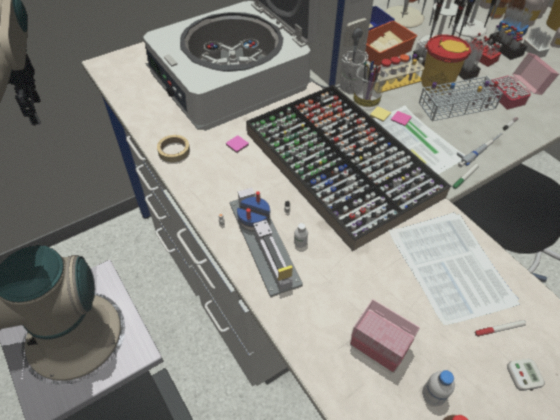

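The unit lies with its +x at about 80° in the world frame, and the disc centre is near (0.527, 0.060). In the scene picture the pegs show at (259,196) and (243,212), and the yellow plate at (286,275). Next I'll get a close view from the wrist camera.

```bash
cat >> h.py <<'E'
def plan(p,yaw,closure=255):
    "tool x at world angle yaw (deg), tool y down; print turn/shift units"
    from scipy.spatial.transform import Rotation as Ro
    s=get_state();R=np.array(s["ee_rot"]);a=np.radians(yaw)
    x=np.array([np.cos(a),np.sin(a),0]);y=np.array([0,0,-1.]);T=np.c_[x,y,np.cross(x,y)]
    r=Ro.from_matrix(R.T@T).as_rotvec(degrees=True)/8
    d=R.T@(np.array(p)-s["tool_pos"])/.025
    print("t",round(s["clock"],2),"turn",r.round(2),"shift",d.round(2),"rows",round(max(np.linalg.norm(d)/2,np.linalg.norm(r)*8/8.59),1))
E
python3 - <<'E'
from h import *
c=calibration("wrist");print(np.round(c["hand_eye"],3),c["fx"])
plan([.50,.04,.25],80)
plan([.50,.04,.25],-100)
E
```

```text
[[ 1.     0.001 -0.     0.   ]
 [ 0.    -0.275  0.961 -0.142]
 [ 0.001 -0.961 -0.275  0.07 ]
 [ 0.     0.     0.     1.   ]] 330.5348159095748
t 1.3 turn [ 0.   -0.83 -0.  ] shift [-13.75  -0.75 -18.71] rows 11.6
t 1.3 turn [ 0.   21.67  0.  ] shift [-13.75  -0.75 -18.71] rows 20.2
```

```bash
python3 -c "
from h import *
plan([.50,-.04,.24],80)"
```

```text
t 1.3 turn [ 0.   -0.83 -0.  ] shift [-16.82  -0.35 -19.62] rows 12.9
```

Emit:
{"method": "send_rows", "body": {"motion": [[[0,-0.83,0,-1.5,0,-1.6,255],[0,-0.83,0,-3,0,-3.2,255],[0,-0.83,0,-4.5,0,-4.8,255],[0,-0.83,0,-6,0,-6.4,255],[0,-0.83,0,-7.5,0,-8,255],[0,-0.83,0,-9,0,-10,255],[0,-0.83,0,-10.5,0,-12,255],[0,-0.83,0,-12,0,-14,255],[0,-0.83,0,-13.2,0,-15.8,255],[0,-0.83,0,-14.5,0,-17.5,255]]]}}

```text
clock: 2.3
tool_pos: [0.425, 0.0839, 0.2317]
ee_rot: [[0.173, 0.001, -0.985], [0.985, 0.0, 0.173], [0.001, -1.0, -0.001]]
force: [0.3, 0.4, 0.7]
grip_width: -0.0
```

```bash
python3 -c "
from h import *
plan([.50,-.04,.24],80)"
```

```text
t 2.3 turn [0.01 0.   0.  ] shift [-4.36 -0.33 -3.81] rows 2.9
```

Emit:
{"method": "send_rows", "body": {"motion": [[[0,0,0,-1.5,0,-1.2,255],[0,0,0,-3,0,-2.5,255],[0,0,0,-4.4,-0.3,-3.8,255],[0,0,0,-4.4,-0.3,-3.8,255],[0,0,0,-4.4,-0.3,-3.8,255]]]}}

```text
clock: 2.8
tool_pos: [0.4987, -0.0396, 0.2384]
ee_rot: [[0.175, -0.001, -0.985], [0.985, 0.001, 0.175], [0.0, -1.0, 0.001]]
force: [-0.0, -0.5, 0.3]
grip_width: -0.002
```

```bash
python3 - <<'E'
from h import *
s=get_state();print(s["clock"],np.round(s["tool_pos"],4))
im=get_image("wrist");cv2.imwrite("pics/w1.png",im)
for n,z in dict(guide=.056,keeper=.057,disc_center=.052,peg_a=.074,bar_plate=.066,bar_nose=.037,vial_orange=0,vial_black=0,dropper=0,lock=0).items():
    for r in landmark_of("wrist",n)[:2]: print(n,round(r["score"],2),np.round(r["uv"]),at("wrist",r["uv"],z).round(4))
E
```

```text
2.8 [ 0.4987 -0.0396  0.2384]
guide 0.83 [312. 199.] [ 0.5171 -0.0058  0.056 ]
guide 0.68 [380. 197.] [0.5263 0.0617 0.056 ]
keeper 0.94 [441. 202.] [0.5421 0.1228 0.057 ]
disc_center 0.92 [381. 197.] [0.5284 0.0642 0.052 ]
peg_a 0.97 [407. 227.] [0.5562 0.0814 0.074 ]
peg_a 0.82 [362. 182.] [0.5044 0.0422 0.074 ]
bar_plate 0.62 [152. 199.] [ 0.488  -0.1615  0.066 ]
bar_nose 0.2 [362. 178.] [0.5086 0.0506 0.037 ]
vial_orange 0.72 [400. 113.] [0.4516 0.1076 0.    ]
vial_black 0.8 [362. 266.] [0.6304 0.0467 0.    ]
dropper 0.46 [266. 256.] [ 0.5952 -0.0702 -0.    ]
dropper 0.32 [362. 266.] [ 0.6293  0.047  -0.    ]
lock 0.71 [364. 189.] [0.5312 0.0592 0.    ]
lock 0.5 [379. 196.] [0.5431 0.0752 0.    ]
```

View pics/w1.png

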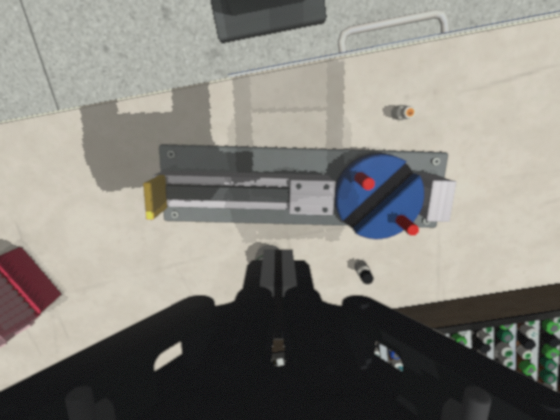

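The slot stands about 46° anticlockwise of the bar: it runs from (350,228) to (412,168) in the wrist view. The near peg at (362,182) must therefore be pushed along lock +x by about 24 mm. I'll go down behind it, on the guide side.

```bash
cat >> h.py <<'E'
O=np.array([.529,.062,0]);YAW=79.
def L(x,y,z):
    a=np.radians(YAW);return O+[x*np.cos(a)-y*np.sin(a),x*np.sin(a)+y*np.cos(a),z]
def inL(p):
    a=np.radians(YAW);d=np.array(p)-O;return np.array([d[0]*np.cos(a)+d[1]*np.sin(a),-d[0]*np.sin(a)+d[1]*np.cos(a),d[2]])
E
python3 -c "
from h import *
plan(L(-.065,.027,.066),YAW)"
```

```text
t 3.35 turn [0.   0.13 0.  ] shift [1.6  6.92 0.62] rows 3.6
```

Emit:
{"method": "send_rows", "body": {"motion": [[[0,0.13,0,1.6,1,0.62,255],[0,0.13,0,1.6,2.5,0.62,255],[0,0.13,0,1.6,4,0.62,255],[0,0.13,0,1.6,5.5,0.62,255],[0,0.13,0,1.6,6.3,0.62,255],[0,0.13,0,1.6,6.9,0.62,255],[0,0.13,0,1.6,6.9,0.62,255]]]}}

```text
clock: 4.05
tool_pos: [0.4888, 0.0033, 0.064]
ee_rot: [[0.191, -0.005, -0.982], [0.982, 0.0, 0.191], [-0.0, -1.0, 0.005]]
force: [-0.3, 0.6, 0.4]
grip_width: 0.003
```

```bash
python3 - <<'E'
from h import *
s=get_state();print(s["clock"],inL(s["tool_pos"]).round(4))
cv2.imwrite("pics/w2.png",get_image("wrist"))
for r in landmark_of("wrist","peg_a")[:2]: print(round(r["score"],2),np.round(r["uv"]),inL(at("wrist",r["uv"],.074)).round(4))
E
```

```text
4.05 [-0.0653  0.0283  0.064 ]
0.72 [369. 292.] [-0.0231  0.0181  0.074 ]
```

View pics/w2.png

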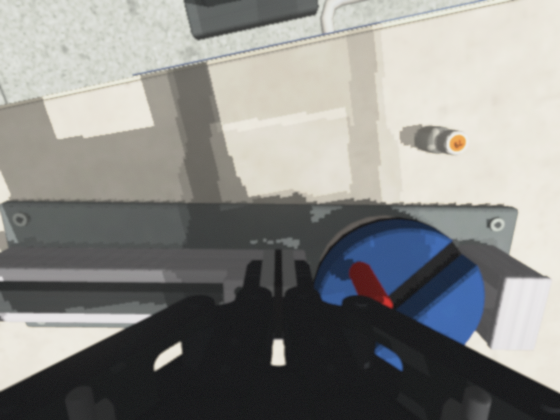

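The fingertips (near column 280, row 255) are behind the near peg (360,275). Now I'll push along tool +x, slightly closer to the axis.

Emit:
{"method": "send_rows", "body": {"motion": [[[0,0,0,0.2,0,-0.16,255],[0,0,0,0.4,0,-0.16,255],[0,0,0,0.6,0,-0.16,255],[0,0,0,0.75,0,-0.16,255],[0,0,0,0.9,0,-0.16,255],[0,0,0,1.05,0,-0.16,255],[0,0,0,1.2,0,-0.16,255],[0,0,0,1.35,0,-0.16,255],[0,0,0,1.5,0,-0.16,255],[0,0,0,1.5,0,-0.16,255]]]}}

```text
clock: 5.15
tool_pos: [0.5005, 0.0391, 0.0656]
ee_rot: [[0.191, -0.002, -0.982], [0.982, -0.001, 0.191], [-0.001, -1.0, 0.002]]
force: [-1.6, -2.3, -2.2]
grip_width: 0.004
```

```bash
cat >> h.py <<'E'
def slot(cam="wrist"):
    "pegs and slot line angle (deg, lock frame) from the red/dark pixels in the picture"
    for r in landmark_of(cam,"peg_a")[:2]: print("peg",round(r["score"],2),np.round(r["uv"]),inL(at(cam,r["uv"],.074)).round(4))
E
python3 - <<'E'
from h import *
s=get_state();print(s["clock"],inL(s["tool_pos"]).round(4),s["force"])
cv2.imwrite("pics/w3.png",get_image("wrist"))
slot()
E
```

```text
5.15 [-0.0279  0.0236  0.0656] [-1.64800418 -2.27087335 -2.15535902]
peg 0.64 [318. 264.] [-0.0097  0.029   0.074 ]
```

View pics/w3.png

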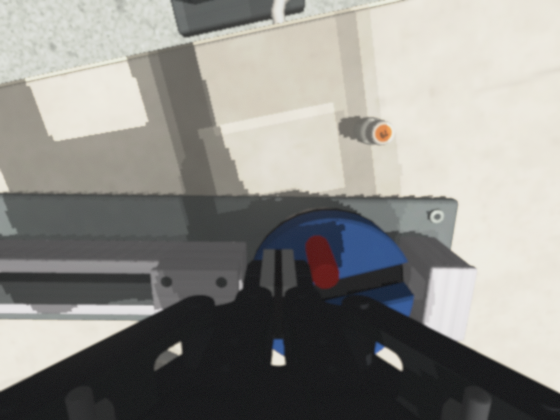

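The peg is at lock (-10, 29), and the slot is still about 15–18° off. I'll push about 10 mm more, then retreat back and up and look.

Emit:
{"method": "send_rows", "body": {"motion": [[[0,0,0,0.13,0,0,255],[0,0,0,0.26,0,0,255],[0,0,0,0.38,0,0,255],[0,0,0,0.38,0,0,255],[0,0,0,0.38,0,0,255]]]}}

```text
clock: 5.75
tool_pos: [0.5037, 0.0491, 0.0667]
ee_rot: [[0.191, 0.002, -0.982], [0.982, 0.001, 0.191], [0.001, -1.0, -0.001]]
force: [0.2, -0.1, 0.3]
grip_width: -0.002
```

Emit:
{"method": "send_rows", "body": {"motion": [[[0,0,0,-0.4,0,0,255],[0,0,0,-0.9,-0.3,0,255],[0,0,0,-1.6,-1.5,0,255],[0,0,0,-2.8,-2.5,0,255],[0,0,0,-4,-3.5,0,255],[0,0,0,-4,-3.5,0,255],[0,0,0,-4,-3.5,0,255]]]}}

```text
clock: 6.45
tool_pos: [0.4842, -0.0506, 0.1547]
ee_rot: [[0.193, 0.002, -0.981], [0.981, 0.0, 0.193], [0.0, -1.0, -0.002]]
force: [-0.0, 0.7, -0.9]
grip_width: -0.003
```

```bash
python3 - <<'E'
from h import *
s=get_state();print(s["clock"],inL(s["tool_pos"]).round(4))
im=get_image("wrist");cv2.imwrite("pics/w4.png",im)
slot()
for n,z in dict(guide=.056,keeper=.057,disc_center=.052,bar_plate=.066,bar_nose=.037).items():
    for r in landmark_of("wrist",n)[:1]: print(n,round(r["score"],2),np.round(r["uv"]),inL(at("wrist",r["uv"],z)).round(4))
E
```

```text
6.45 [-0.1191  0.0225  0.1547]
peg 0.62 [449. 205.] [0.0011 0.0325 0.074 ]
peg 0.57 [435. 289.] [ 0.     -0.0324  0.074 ]
guide 0.76 [342. 240.] [-0.0684  0.0002  0.056 ]
keeper 0.59 [511. 239.] [0.0618 0.001  0.057 ]
disc_center 0.97 [428. 238.] [0.0006 0.0003 0.052 ]
bar_plate 0.73 [130. 241.] [-0.2271  0.0022  0.066 ]
```

View pics/w4.png

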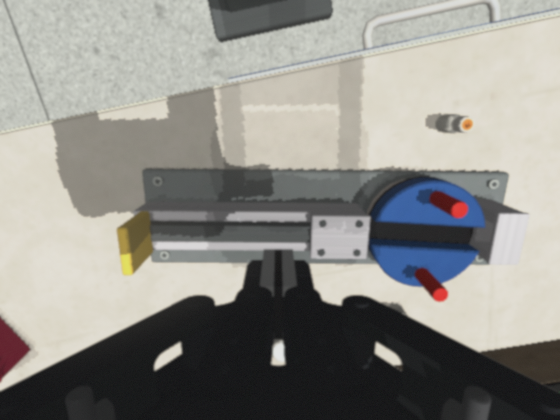

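The slot is aligned with the bar, with pegs at lock (0.001, ±0.032) and the yellow plate at x ≈ -0.227. Now I'll move behind the plate and down.

Emit:
{"method": "send_rows", "body": {"motion": [[[0,0,0,-1.5,0,-0.4,255],[0,0,0,-3,0,-0.86,255],[0,0,0,-4.5,0,-0.86,255],[0,0,0,-5.9,0,-0.86,255],[0,0,0,-5.9,1.2,-0.86,255],[0,0,0,-5.9,2.7,-0.86,255],[0,0,0,-5.9,3.6,-0.86,255],[0,0,0,-5.9,4.1,-0.86,255],[0,0,0,-5.9,4.1,-0.86,255]]]}}

```text
clock: 7.7
tool_pos: [0.4762, -0.1978, 0.0495]
ee_rot: [[0.19, -0.003, -0.982], [0.982, 0.002, 0.19], [0.001, -1.0, 0.003]]
force: [0.1, -0.1, 0.2]
grip_width: 0.0
```

```bash
python3 - <<'E'
from h import *
s=get_state();print(s["clock"],inL(s["tool_pos"]).round(4),np.round(s["force"],1))
plan(L(-.105-.012,.0005,.052),YAW)
E
```

```text
7.7 [-0.2651  0.0023  0.0495] [ 0.1 -0.1  0.2]
t 7.7 turn [-0.02  0.    0.01] shift [ 5.92 -0.09 -0.07] rows 3.0
```

Emit:
{"method": "send_rows", "body": {"motion": [[[0,0,0,0.3,-0.1,-0.05,255],[0,0,0,0.6,-0.1,-0.05,255],[0,0,0,0.9,-0.1,-0.05,255],[0,0,0,1.2,-0.1,-0.05,255],[0,0,0,1.5,-0.1,-0.05,255],[0,0,0,1.8,-0.1,-0.05,255],[0,0,0,2.1,-0.1,-0.05,255],[0,0,0,2.4,-0.1,-0.05,255],[0,0,0,2.7,-0.1,-0.05,255],[0,0,0,3,-0.1,-0.05,255]]]}}

```text
clock: 8.7
tool_pos: [0.4927, -0.1245, 0.0538]
ee_rot: [[0.191, -0.0, -0.982], [0.982, 0.0, 0.191], [0.0, -1.0, 0.0]]
force: [0.0, -2.1, 2.6]
grip_width: 0.0
```

Emit:
{"method": "send_rows", "body": {"motion": [[[0,0,0,0.3,0,0,255],[0,0,0,0.6,0,0,255],[0,0,0,0.9,0,0,255],[0,0,0,1.2,0,0,255],[0,0,0,1.5,0,0,255],[0,0,0,1.8,0,0,255],[0,0,0,2.1,0,0,255],[0,0,0,2.4,0,0,255],[0,0,0,2.6,0,0,255],[0,0,0,2.6,0,0,255]]]}}

```text
clock: 9.7
tool_pos: [0.5049, -0.0603, 0.0534]
ee_rot: [[0.19, -0.001, -0.982], [0.982, 0.001, 0.19], [0.001, -1.0, 0.001]]
force: [-0.4, -0.0, 0.5]
grip_width: -0.002
```

```bash
python3 - <<'E'
from h import *
s=get_state();print(s["clock"],inL(s["tool_pos"]).round(4),np.round(s["force"],1))
cv2.imwrite("pics/w5.png",get_image("wrist"))
slot()
for n,z in dict(guide=.056,bar_plate=.066).items():
    for r in landmark_of("wrist",n)[:1]: print(n,round(r["score"],2),np.round(r["uv"]),inL(at("wrist",r["uv"],z)).round(4))
E
```

```text
9.7 [-0.1246  0.0003  0.0534] [-0.4 -0.   0.5]
peg 0.75 [555. 360.] [-0.0029 -0.0336  0.074 ]
peg 0.4 [394. 274.] [-0.0781  0.008   0.074 ]
guide 0.97 [391. 275.] [-0.0724 -0.0018  0.056 ]
bar_plate 0.78 [313. 279.] [-0.1103  0.0013  0.066 ]
```

View pics/w5.png

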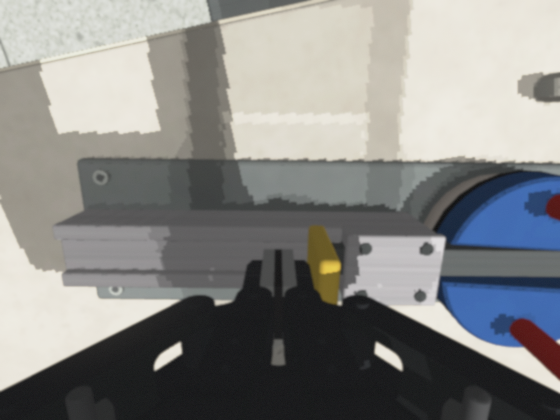

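The bar is through the slot, and the plate (320,265) is about 9 mm short of the guide block. I'll make the last push gently.

Emit:
{"method": "send_rows", "body": {"motion": [[[0,0,0,0.1,0,0,255],[0,0,0,0.2,0,0,255],[0,0,0,0.3,0,0,255],[0,0,0,0.36,0,0,255],[0,0,0,0.36,0,0,255]]]}}

```text
clock: 10.4
tool_pos: [0.5068, -0.0522, 0.0538]
ee_rot: [[0.191, 0.0, -0.982], [0.982, 0.0, 0.191], [0.0, -1.0, 0.0]]
force: [-0.3, 0.4, 0.5]
grip_width: -0.001
```

Emit:
{"method": "send_rows", "body": {"motion": [[[0,0,0,0.05,0,0,255],[0,0,0,0.1,0,0,255],[0,0,0,0.1,0,0,255]]]}}

```text
clock: 10.7
tool_pos: [0.5071, -0.051, 0.0539]
ee_rot: [[0.191, -0.0, -0.982], [0.982, -0.002, 0.191], [-0.002, -1.0, -0.0]]
force: [-1.4, -6.5, 0.5]
grip_width: -0.002
```

Emit:
{"method": "send_rows", "body": {"motion": [[[0,0,0,0.05,0,0,255],[0,0,0,0.1,0,0,255],[0,0,0,0.1,0,0,255]]]}}

```text
clock: 11.0
tool_pos: [0.5071, -0.0509, 0.0539]
ee_rot: [[0.193, -0.001, -0.981], [0.981, -0.006, 0.193], [-0.006, -1.0, 0.0]]
force: [-4.2, -16.2, 1.2]
grip_width: 0.0
```

The tool has stopped while the force climbed to 16 N, so the bar is at its stop. I'll retreat and check.

Emit:
{"method": "send_rows", "body": {"motion": [[[0,0,0,-0.3,0,0,255],[0,0,0,-0.9,0,0,255],[0,0,0,-1.6,-0.5,0,255],[0,0,0,-1.8,-2,0,255],[0,0,0,-1.8,-3.5,0,255],[0,0,0,-1.8,-5,0,255],[0,0,0,-1.8,-5,0,255],[0,0,0,-1.8,-5,0,255]]]}}

```text
clock: 11.8
tool_pos: [0.4994, -0.0922, 0.1796]
ee_rot: [[0.191, 0.002, -0.982], [0.982, -0.0, 0.191], [0.0, -1.0, -0.002]]
force: [0.3, 0.4, -0.5]
grip_width: 0.002
```

```bash
python3 - <<'E'
from h import *
s=get_state();print(s["clock"],inL(s["tool_pos"]).round(4),np.round(s["force"],1))
cv2.imwrite("pics/w6.png",get_image("wrist"))
slot()
for n,z in dict(guide=.056,keeper=.057,bar_plate=.066,vial_orange=0,vial_black=0,dropper=0).items():
    for r in landmark_of("wrist",n)[:1]:
        p=at("wrist",r["uv"],z); print(n,round(r["score"],2),np.round(r["uv"]),inL(p).round(4),p.round(3))
E
```

```text
11.8 [-0.157  -0.0003  0.1796] [ 0.3  0.4 -0.5]
peg 0.91 [485. 166.] [-0.002  0.034  0.074]
peg 0.56 [470. 248.] [-0.0024 -0.0319  0.074 ]
guide 0.88 [380. 204.] [-0.0717 -0.0007  0.056 ] [ 0.516 -0.009  0.056]
keeper 0.8 [542. 201.] [0.0607 0.0024 0.057 ] [0.538 0.122 0.057]
bar_plate 0.9 [350. 204.] [-0.0993  0.0022  0.066 ] [ 0.508 -0.035  0.066]
vial_orange 0.75 [476.  97.] [0.0255 0.0861 0.    ] [0.449 0.103 0.   ]
vial_black 0.81 [428. 277.] [ 0.0044 -0.097   0.    ] [0.625 0.048 0.   ]
dropper 0.56 [318. 269.] [-0.1132 -0.0881  0.    ] [ 0.594 -0.066  0.   ]
```

View pics/w6.png

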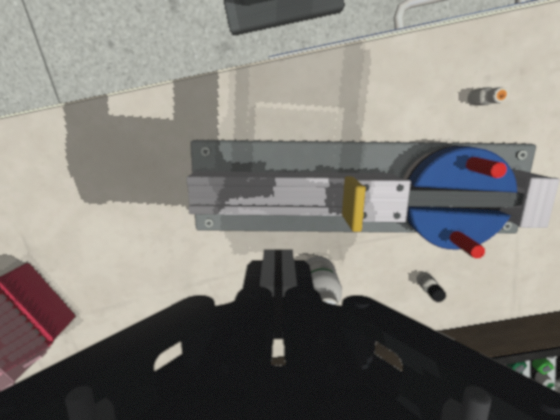

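The plate (355,200) is against the guide block, the bar runs through the slot into the keeper (540,200), and the vials and bottle haven't moved. I'll hand in now.

```bash
python3 -c "
from rig import *
hand_in()"
```

```text
the job is handed in; nothing more can be done
```

The mixer drive is locked. I turned the disc about 46° clockwise by pushing the near peg with the closed fingertips. Then I pushed the bar by its yellow plate through the slot until it stopped, with 16 N at the fingers and no further movement. After that I backed the arm clear and handed the job in at about 12 s of the 53 s.

What the last wrist picture showed:
- **Bar:** the plate's rear face measures lock x ≈ -0.099, against -0.101 when home. That puts the nose at about +0.065, in the keeper.
- **Disc:** the pegs are at lock (-0.002, ±0.033), so the slot is lined up with the bar.
- **Surroundings:** the vials and the dropper bottle are within about 5 mm of where they were first measured, which is the networks' own scatter. I did not re-measure the note pad, tape roll or tip box; the arm went nowhere near the pad or the tape, and stayed clear of the tip box.

No check failed. The first slot angles, from the fixed cameras, differed from the wrist view by about 10°, so I used the wrist view.

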